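# Charge and check a kitchen battery pack

### The arm

A 6-joint arm with a two-finger parallel gripper is mounted at the origin on the work surface. World frame = base frame: x ahead of the robot, y to its left, z up, the work surface at z = 0. Lengths are in m, angles in rad, forces in N, time in s.
With the tool pointing down it reaches from about 0.375 to 0.975 m from the base axis. Payload 3.8 kg.
Tool frame: the origin (TCP) lies at the very end of the fingers, on their centre line; the grasp point (between the pads) lies 19 mm behind it (manip.grasp_offset is the distance from the TCP to the grasp point, in m); z points along the fingers, y is the line along which they close (so a half turn about z gives the same grasp; the last joint's range is limited). The gripper opens to 85 mm and grips with 20 to 120 N. Pads are 22 mm wide; open, the fingers measure 114 mm over their backs; the gripper's body (76 mm by 85 mm) begins 54 mm behind the grasp point. The pads swing forward as they close: fully open they stand 13 mm farther back than shut.
Start: joints at [-1.298, 0.264, 1.604, -0, 1.274, -0.037], TCP at [0.206, -0.643, 0.231] pointing down, gripper open.
Joint ranges: [-2.63, 2.63], [-0.94, 2.18], [0.31, 2.57], [-1.31, 4.45], [0, 2.66], [-2.55, 2.55]. Speed limits (rad/s): [2.57, 2.57, 3.14, 3.14, 3.14, 3.14].

### API

Orientations are given as a unit quaternion [w, x, y, z].
In Python, from bench import manip gives the robot as it stands.
- The arm moves only by the shell command python3 -m handwheel 'ROWS'. ROWS is a JSON object of lists of equal length, an entry for each row: "dp": the shift along the tool's x, y, z in m, a list of three; "delta_rot": the turn, a rotation vector about the tool's x, y, z in units of 6 degrees (1.0 is 6 degrees), a list of three; "jaw": the finger opening in m, from 0 to 0.0854. A call has exactly 8 rows; each row is the pose to reach, as a shift and turn from the pose commanded when the call began, along the tool's axes at that moment; what a row does not reach only later rows make up. A row lasts 1/8 s, in which the tool goes at most 62.5 mm and 10.7 degrees, less where a joint would pass 70% of its speed; a pose out of reach is approached as far as the arm can. A call with a gripper value outside its range is refused whole. The fingers move at their own pace and stop on an object; the grip force is fixed at half the most. Time passes only in rows, so rows that repeat a pose let the fingers close, or fill a call up. It gives the time, the measured TCP pose, the force, the opening and the grip force at its end, in the units of the state.
- manip.observe(): the state, without advancing time (a new reading comes with each control period).
- manip.camera(name): name is "scene" or "top" or "wrist"; returns the picture (480x640x3 uint8, red, green, blue); there is no depth.
- manip.calibration(name): a dict with "K" (3x3 intrinsics, pixels), "eye" and "rotation" of the camera in the world; the wrist camera has in their place "T_tool_cam" (4x4, takes a point from camera to tool coordinates, whose origin is the TCP and whose axes are the flange's). Camera axes: x right, y down, z forward; pixel columns grow to the right and rows downward; lengths in m; the calibration is good to about 2 mm. A picture is of the moment at which its call begins: read the wrist's pose just before it. calibration takes no time and is no camera call.
- manip.sign_off(): hands the job in; it is judged then, once.
The state is a dict: "time": time; "joint_pos": joint angles; "dq": joint speeds; "joint_efforts": joint torques, N m; "tcp_pos": TCP position; "eef_rot": TCP orientation; "force": force on the tool from outside, world axes, zero at the start; "moment": the same for the moment, N m; "finger_gap": finger opening in m; "grip_force": force on a finger pad.
Only numpy, scipy, OpenCV 4.12 (cv2) and the standard library are available. Lean on these libraries where they do the work, as an engineer would, in place of code of your own. Each camera call takes 0.05 s, during which the arm holds its last target. There are 200 camera calls.

### The job

Put the yellow battery pack down into the pocket of the white charging dock and swing the orange locking lever fully shut over it. Then take the blue test pen out of its wooden stand and hold it upright with its steel tip on the red dot of the sprung metal pad, pressing gently so that the pad sits about halfway down; do not put it down: the program finishes while still holding the pen pressed there. Leave the mug, the jar and the tea tin alone.

Things in the scene. Friction and masses are not known exactly. Their poses are not given: they have to be found in the camera images.
- battery: Loose yellow battery pack with a black band, an upright block 50 (own x) by 40 (own y) by 60 mm high, about 0.2 kg, standing on the worktop. Origin at the centre of its underside, z up. Either way round fits the pocket.
- dock: Fixed white charging dock, top 28 mm high. Origin on the worktop under its pocket's centre. Plate x -70..80, y -130..70 mm. Pocket: 58 (x) by 48 mm (y), 20 deep, floor 8 mm above the worktop, its black mouth flared to 68 x 58 over the top 9 mm; the seated battery's top is 68 mm high. A steel post, 20 mm thick, at x 50, y 0 carries the lever. Test pad at x 0, y -90.
- lever (a joint): Orange locking lever, turns level on the post. 0 rad = shut (a stop), arm to the dock's -x over the battery; grows clockwise seen from above: 1.57 = arm to the dock's +y, 2.2 the limit. Starts at 1.5 to 2.0. Stays where left; about 1 N at the knob moves it. Arm 13 mm wide, 71 to 79 mm above the worktop: 3 mm over a seated battery, blocked by one not seated.
- lever_hinge (a point): Point on the lever's pivot axis, at the top of its arm, 79 mm above the worktop.
- lever_knob (a point): Top centre of the upright orange knob at the free end of the lever: 14 mm diameter, 26 mm high (79 to 105 mm above the worktop), 75 mm from the pivot axis. It moves with the lever.
- pad (a joint): Sprung silvery metal test pad on the dock: 0 m at rest, up to 0.010 m pressed fully down (a stop). It takes about 0.6 N to start it and 6.6 N to push it fully down; halfway is about 3.6 N.
- pad_spot (a point): Centre of the red dot (12 mm diameter) on top of the metal pad (28 mm diameter), level, 40 mm above the worktop at rest; it goes down with the pad.
- stand: Fixed wooden stand, 64 x 64 mm, 45 mm high, with an upright 16 mm hole in its middle that holds the pen. Origin at the centre of its underside.
- pen: Loose test pen, 110 mm, 60 g, upright in the stand, its tip 10 mm above the worktop. Origin at the end of the tip, z towards the handle. Steel tip 8 mm diameter, 0 to 35 mm; black flange 30 mm diameter, 35 to 40 mm (rests on the stand); square blue handle 20 x 20 mm, sides along own x and y, 40 to 110 mm. Lift it 50 mm to clear the stand.
- pen_tip (a point): The end of the pen's steel tip (same point as the pen's origin).
- mug: Loose blue mug, 76 mm diameter, 85 mm high, with a handle; a bystander. Origin at the centre of its underside.
- spice_jar: Loose amber jar with a red cap, 44 mm diameter, 85 mm high; a bystander. Origin at the centre of its underside.
- tea_tin: Loose green tin, 70 x 50 x 75 mm; a bystander. Origin at the centre of its underside.

How it is judged:
On the way, in this order (a step that is already met when the one before it is completed fails the run):
1. the battery pack is fully down in the dock's pocket (z of battery in the frame of dock below 0.011 m and horizontal distance between battery and dock below 0.007 m and angle between battery's own z axis and vertical below 0.06 rad), for 0.2 s.
2. the locking lever is shut over the seated battery pack (all of step 1 and value of joint lever below 0.12 rad), for 0.2 s.
At the end, for the whole second after the job is handed in: Battery within 3 mm of the pocket's floor and 7 mm of its centre, upright; lever within 0.12 rad of shut; the fingers hold the pen still, clear of its stand, upright within 0.14 rad, tip within 7 mm of the red dot's centre, pad pressed 2.5 to 8 mm down, 1 to 9 N between pen and dock (all of step 2 and angle between pen's own z axis and vertical below 0.14 rad and horizontal distance between pen_tip and pad_spot below 0.007 m and distance between pen_tip and pad_spot below 0.009 m and value of joint pad between 0.0025 and 0.008 m and contact force between pen and dock between 1 and 9 N and contact force between the fingers and pen above 2 N and contact force between pen and stand below 0.05 N and linear speed of pen below 0.02 m/s); the arm keeps its last pose, push and grip.
It fails at once if the mug, the jar or the tea tin is moved more than 25 mm (distance of any of mug, spice_jar, tea_tin from where it was at the start of the episode above 0.025 m).
It fails at once if the pen is pressed on the dock with more than 20 N (contact force between pen and dock above 20 N).
It also fails if it takes over 69 s, if anything falls off the work surface, if the arm or the gripper's body presses on something with over 40 N, if the wrist force passes 120 N, or if a joint passes its speed limit or range.

## Working session

There is one attempt and no reset: what is moved stays moved. The work goes in short steps, Python scripts to look and compute and a shell command to move; the robot and the scene stay as the last step left them, time stands still between calls to the robot, and variables do not carry over. Pictures are saved under pics/ and viewed, at most 10 in all, crops included, and the job is handed in when it is done.

```bash
mkdir -p pics; ls
python3 - <<'E'
from bench import manip
import cv2,numpy as np
for n in("scene","top"):
    im=manip.camera(n); cv2.imwrite(f"pics/{n}0.png",im[:,:,::-1])
    c=manip.calibration(n); print(n,{k:np.round(v,4).tolist() for k,v in c.items()})
print({k:np.round(v,4).tolist() for k,v in manip.calibration("wrist").items()})
print({k:np.round(v,3).tolist() for k,v in manip.observe().items()}, manip.grasp_offset)
E
```

```text
pics
scene {'K': [[474.6786, 0.0, 317.5159], [0.0, 474.6786, 237.7817], [0.0, 0.0, 1.0]], 'eye': [1.0415, -0.7953, 0.6805], 'rotation': [-0.4692, 0.8457, 0.227, -0.1149]}
top {'K': [[466.0459, 0.0, 321.5842], [0.0, 466.0459, 241.8957], [0.0, 0.0, 1.0]], 'eye': [0.4302, 0.0226, 1.0695], 'rotation': [-0.0576, 0.7131, -0.6944, 0.0774]}
{'K': [[330.612, 0.0, 326.1536], [0.0, 330.612, 237.5891], [0.0, 0.0, 1.0]], 'T_tool_cam': [[-0.0, -0.945, -0.327, 0.084], [1.0, 0.0, -0.0002, -0.0007], [0.0002, -0.327, 0.945, -0.1417], [0.0, 0.0, 0.0, 1.0]]}
{'time': 0.1, 'joint_pos': [-1.298, 0.265, 1.605, 0.0, 1.274, -0.037], 'dq': [0.003, -0.001, -0.001, -0.0, 0.001, 0.0], 'joint_efforts': [-0.0, -51.671, -36.859, -0.0, 0.006, -0.0], 'tcp_pos': [0.206, -0.642, 0.23], 'eef_rot': [-0.001, 0.988, 0.154, -0.0], 'force': [0.163, -0.182, -0.538], 'moment': [-0.021, -0.027, 0.012], 'grip_force': 0.0, 'finger_gap': 0.086} 0.0187
```

View pics/scene0.png

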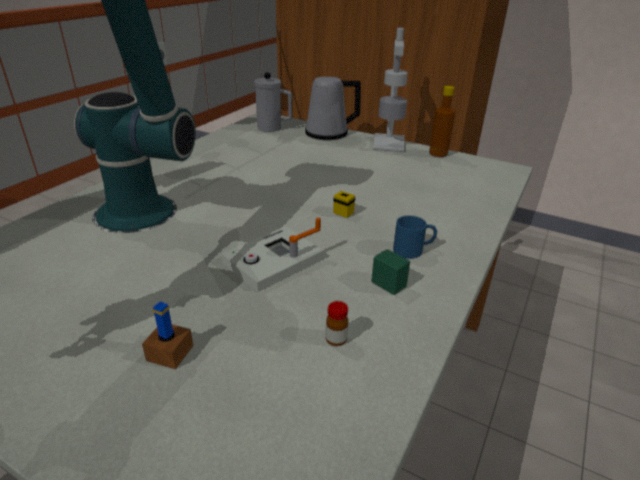

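View pics/top0.png

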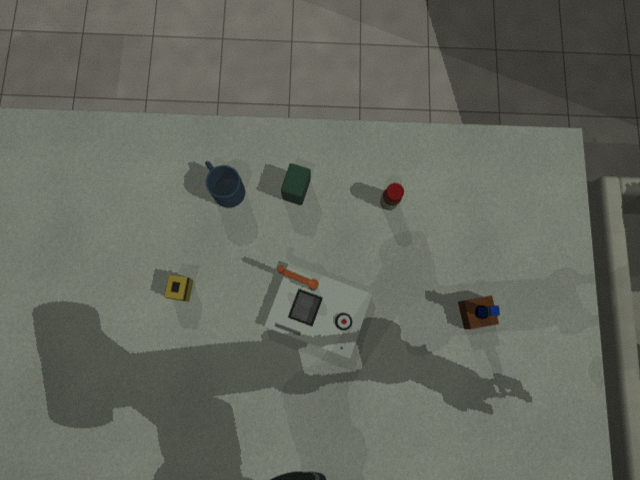

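Scene: dock near (280,258), lever knob (318,225), battery (344,205), pen (163,325). Top: battery (178,288), pocket (305,307), pad (343,321), lever from pivot (313,284) to knob (281,269), pen top (494,311). Enlarged crops next.

Run:
```python
import cv2,numpy as np
s=cv2.imread("pics/scene0.png");t=cv2.imread("pics/top0.png")
def crop(im,x,y,w,h,k):
    c=cv2.resize(im[y:y+h,x:x+w],None,fx=k,fy=k,interpolation=cv2.INTER_CUBIC)
    c=cv2.convertScaleAbs(c,alpha=1.4,beta=10)
    for i in range(0,w,10): cv2.line(c,(i*k,0),(i*k,6 if i%50 else 14),(0,0,255),1)
    for i in range(0,h,10): cv2.line(c,(0,i*k),(6 if i%50 else 14,i*k),(0,0,255),1)
    cv2.putText(c,f"{x},{y} x{k}",(16,22),0,.4,(0,0,255),1)
    return c
A=crop(t,250,240,130,100,4)   #520x400
B=crop(t,155,265,56,40,5)     #280x200
C=crop(t,455,290,56,40,5)
top=np.hstack([A,np.vstack([B,C])]); cv2.imwrite("pics/c1.png",top)
A=crop(s,230,205,105,90,5)
B=crop(s,325,185,44,40,6)
C=crop(s,138,295,60,75,4)
h=max(450,240+300);o=np.zeros((h,525+264,3),np.uint8);o[:450,:525]=A;o[:240,525:]=B;o[240:540,525:765]=C
cv2.imwrite("pics/c2.png",o)
```

```text
(no output)
```

View pics/c1.png

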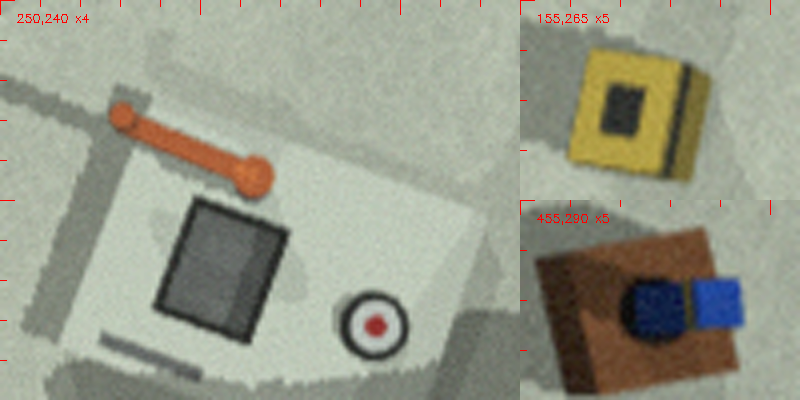

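View pics/c2.png

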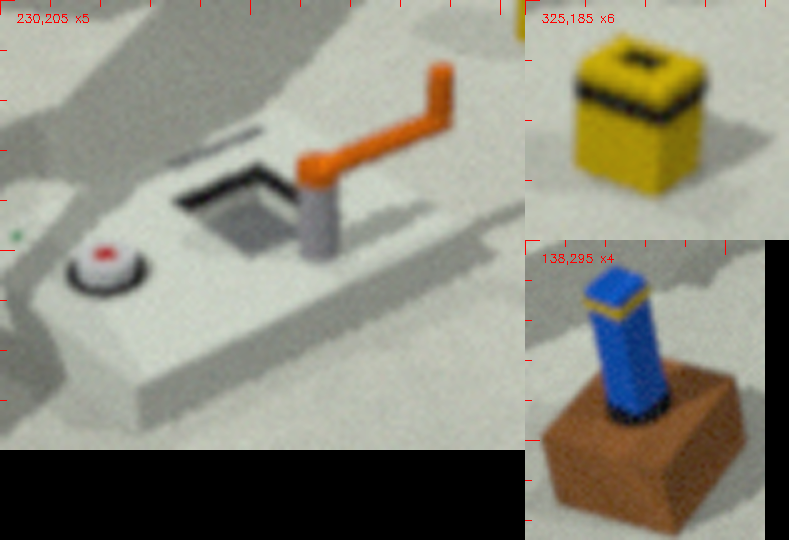

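Readings (top / scene pixels): battery mark (175.4,287)/(345,195); red dot (344,321.3)/(251,255.8); knob (280.5,269)/(318,218.2); hinge (313.5,284.3)/(293.2,236.6); pen top (494.4,310.8)/(160.8,306); pocket corners in top (299.3,289.5),(322.5,298),(312.5,325.8),(288.5,316.8).

```bash
cat > h.py <<'E'
from bench import manip
import numpy as np, cv2
from scipy.spatial.transform import Rotation as R
q2=lambda q:R.from_quat(np.roll(q,-1)).as_matrix()
def cam(n,s=None):
    c=manip.calibration(n);K=np.array(c["K"])
    if n=="wrist":
        s=s or manip.observe();T=np.array(c["T_tool_cam"]);Rt=q2(s["eef_rot"])
        return K,Rt@T[:3,:3],np.array(s["tcp_pos"])+Rt@T[:3,3]
    r=np.array(c["rotation"]);return K,(q2(r) if r.size==4 else r),np.array(c["eye"])
def ray(C,p): d=C[1]@np.linalg.solve(C[0],[*p,1.]);return C[2],d/np.linalg.norm(d)
def atz(C,p,z): e,d=ray(C,p);return e+d*(z-e[2])/d[2]
def tri(obs):
    A=0;b=0
    for C,p in obs:
        e,d=ray(C,p);P=np.eye(3)-np.outer(d,d);A=A+P;b=b+P@e
    x=np.linalg.solve(A,b);return x,[np.linalg.norm(np.cross(x-ray(C,p)[0],ray(C,p)[1])) for C,p in obs]
def px(C,X): v=C[0]@(C[1].T@(np.asarray(X)-C[2]));return v[:2]/v[2]
E
python3 - <<'E'
from h import *
T,S=cam("top"),cam("scene")
np.set_printoptions(precision=4,suppress=True)
for n,a,b in [("bat",(175.4,287),(345,195)),("dot",(344,321.3),(251,255.8)),("knob",(280.5,269),(318,218.2)),("hinge",(313.5,284.3),(293.2,236.6)),("pen",(494.4,310.8),(160.8,306))]:
    print(n,*tri([(T,a),(S,b)]))
c=np.array([atz(T,p,.028) for p in [(299.3,289.5),(322.5,298),(312.5,325.8),(288.5,316.8)]]);print(c,c.mean(0))
e=np.roll(c,-1,0)-c;print(np.linalg.norm(e,axis=1),np.degrees(np.arctan2(e[:,1],e[:,0])))
c=np.array([atz(T,p,.06) for p in [(169,274.6),(188.2,277.8),(184.6,300.4),(165,296.6)]]);print(c.mean(0))
e=np.roll(c,-1,0)-c;print(np.linalg.norm(e,axis=1),np.degrees(np.arctan2(e[:,1],e[:,0])))
E
```

```text
bat [0.5198 0.3092 0.0587] [np.float64(0.0016719506982144062), np.float64(0.0016719506982143253)]
dot [ 0.4556 -0.0567  0.0398] [np.float64(0.0007940420560018541), np.float64(0.0007940420560019574)]
knob [0.5583 0.0823 0.1051] [np.float64(0.0010636783496780977), np.float64(0.0010636783496780057)]
hinge [0.5307 0.0125 0.0808] [np.float64(0.0009748271793960299), np.float64(0.0009748271793958817)]
pen [ 0.4826 -0.3584  0.1175] [np.float64(0.0010241263217177711), np.float64(0.0010241263217177891)]
[[ 0.5228  0.0428  0.028 ]
 [ 0.5052 -0.0094  0.028 ]
 [ 0.4438  0.0111  0.028 ]
 [ 0.4621  0.0646  0.028 ]] [0.4835 0.0273 0.028 ]
[0.055  0.0648 0.0564 0.0645] [-108.5614  161.4737   71.1412  -19.7603]
[0.5177 0.305  0.06  ]
[0.042  0.0487 0.0427 0.0476] [-97.9362 175.4472  80.581   -5.3515]
```

```bash
cat >> h.py <<'E'
def goal(p,yaw,base=None,byaw=None):
    """dp and delta_rot from base pose (default measured) to tool-down pose at p with yaw deg"""
    s=manip.observe();R0=q2(s["eef_rot"]) if byaw is None else down(byaw)
    p0=np.array(s["tcp_pos"]) if base is None else np.array(base)
    print("dp",np.round(R0.T@(np.array(p)-p0),4).tolist(),"rot",np.round(np.degrees(R.from_matrix(R0.T@down(yaw)).as_rotvec())/6,2).tolist())
def down(yaw): return R.from_euler("z",yaw,degrees=True).as_matrix()@np.diag([1.,-1,-1])
def shot(name,crop=None,k=1):
    s=manip.observe();im=manip.camera("wrist")[:,:,::-1];cv2.imwrite(f"pics/{name}.png",im);C=cam("wrist",s);np.savez(f"pics/{name}.npz",*C);return im,C
def load(name): f=np.load(f"pics/{name}.npz");return f["arr_0"],f["arr_1"],f["arr_2"]
E
python3 - <<'E'
from h import *
goal((.5,-.26,.22),-7)
goal((.519,.307,.18),-7,(.5,-.26,.22),-7)
E
```

```text
dp [0.3969, -0.2743, 0.0107] rot [-0.02, 0.0, 4.13]
dp [-0.0502, -0.5651, 0.04] rot [0.0, 0.0, 0.0]
```

```bash
python3 -m handwheel '{"dp":[[0.397,-0.274,0.01],[0.397,-0.274,0.01],[0.397,-0.274,0.01],[0.397,-0.274,0.01],[0.397,-0.274,0.01],[0.397,-0.274,0.01],[0.397,-0.274,0.01],[0.397,-0.274,0.01]],"delta_rot":[[0,0,4.13],[0,0,4.13],[0,0,4.13],[0,0,4.13],[0,0,4.13],[0,0,4.13],[0,0,4.13],[0,0,4.13]],"jaw":[0.085,0.085,0.085,0.085,0.085,0.085,0.085,0.085]}'
python3 - <<'E'
from h import *
goal((.519,.307,.18),-7)
E
```

```text
time: 1.1
tcp_pos: [0.5013, -0.2584, 0.2208]
eef_rot: [-0.0, 0.998, -0.061, -0.0]
force: [0.0, 0.4, -0.4]
finger_gap: 0.0848
grip_force: 0.0
dp [-0.0508, -0.5634, 0.0412] rot [-0.01, 0.0, 0.01]
```

```bash
python3 -c "
from h import *
shot('w_pen')"
python3 -m handwheel '{"dp":[[-0.005,-0.06,0.005],[-0.01,-0.12,0.01],[-0.016,-0.18,0.015],[-0.022,-0.24,0.02],[-0.028,-0.3,0.025],[-0.034,-0.36,0.03],[-0.04,-0.42,0.035],[-0.045,-0.48,0.04]],"delta_rot":[[0,0,0],[0,0,0],[0,0,0],[0,0,0],[0,0,0],[0,0,0],[0,0,0],[0,0,0]],"jaw":[0.085,0.085,0.085,0.085,0.085,0.085,0.085,0.085]}'
python3 - <<'E'
from h import *
im,C=shot('w_bat')
a=cv2.imread("pics/w_pen.png")
b=np.hstack([cv2.resize(a[100:420,240:640],None,fx=1,fy=1),im[80:400,120:520]])
cv2.imwrite("pics/v5.png",cv2.convertScaleAbs(b,alpha=1.3,beta=10))
goal((.519,.307,.16),-7)
E
```

```text
time: 2.15
tcp_pos: [0.514, 0.2227, 0.1809]
eef_rot: [0.0, 0.998, -0.061, -0.0]
force: [1.4, -0.4, 0.3]
finger_gap: 0.0849
grip_force: 0.0
dp [-0.0039, -0.0775, 0.0208] rot [-0.05, 0.01, 0.02]
```

View pics/v5.png

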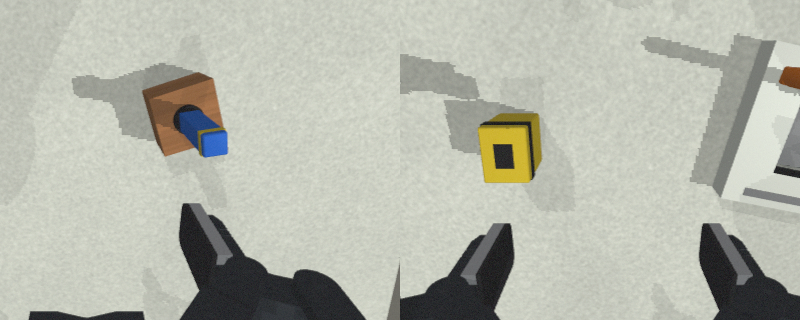

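Left: pen's handle top corners at crop (201,134),(225,130),(227,153),(203,157), centre (214,144). Right: battery top corners at (479,126),(527,124),(531,181),(484,183), mark (504,156).

Run:
```python
from h import *
np.set_printoptions(precision=4,suppress=True)
T,S=cam("top"),cam("scene")
P,B=load("w_pen"),load("w_bat")
def quad(C,ps,o,z):
    c=np.array([atz(C,np.add(p,o),z) for p in ps]);e=np.roll(c,-1,0)-c
    print(c.mean(0),np.linalg.norm(e,axis=1),np.degrees(np.arctan2(e[:,1],e[:,0])))
quad(P,[(201,134),(225,130),(227,153),(203,157)],(240,100),.12)
quad(B,[(479,126),(527,124),(531,181),(484,183)],(-280,80),.06)
print(tri([(T,(175.4,287)),(S,(345,195)),(B,(224,236))]))
print(tri([(T,(494.4,310.8)),(S,(160.8,306)),(P,(454,244))]))
```

```text
[ 0.4841 -0.3563  0.12  ] [0.0184 0.0195 0.0188 0.0196] [ -86.7656 -174.5277   93.4922    4.1488]
[0.5201 0.3075 0.06  ] [0.0392 0.0502 0.0408 0.0505] [-94.5953 172.4179  85.6081  -9.3295]
(array([0.5194, 0.3092, 0.0589]), [np.float64(0.0014037287398933477), np.float64(0.002000481849634758), np.float64(0.0008225255437854084)])
(array([ 0.4824, -0.358 ,  0.1171]), [np.float64(0.0013329803585723054), np.float64(0.0007905861179093492), np.float64(0.0006440136392048007)])
```

Run:
```python
from h import *
print(manip.observe()["tcp_pos"],manip.observe()["time"]);goal((.52,.307,.03),-6.5)
```

```text
[0.51363561 0.22950319 0.18032284] 2.2
dp [-0.0028, -0.0769, 0.1507] rot [-0.05, 0.01, -0.06]
```

```bash
python3 -m handwheel '{"dp":[[-0.001,-0.03,0.03],[-0.003,-0.06,0.05],[-0.003,-0.08,0.07],[-0.003,-0.08,0.085],[-0.003,-0.08,0.085],[-0.003,-0.08,0.085],[-0.003,-0.08,0.085],[-0.003,-0.08,0.085]],"delta_rot":[[0,0,0],[0,0,0],[0,0,0],[0,0,0],[0,0,0],[0,0,0],[0,0,0],[0,0,0]],"jaw":[0.085,0.085,0.085,0.085,0.085,0.085,0.085,0.085]}'
python3 - <<'E'
from h import *
print(manip.observe()["tcp_pos"],manip.observe()["dq"].__class__);goal((.52,.307,.03),-6.5)
E
```

```text
time: 3.2
tcp_pos: [0.5219, 0.3006, 0.0973]
eef_rot: [-0.0, 0.998, -0.062, 0.001]
force: [-0.8, 0.5, 1.3]
finger_gap: 0.085
grip_force: 0.0
[0.52185232 0.30061645 0.09726761] <class 'numpy.ndarray'>
dp [-0.0027, -0.006, 0.0673] rot [-0.01, -0.01, -0.09]
```

```bash
python3 -m handwheel '{"dp":[[-0.003,-0.006,0.02],[-0.003,-0.006,0.045],[-0.003,-0.006,0.067],[-0.003,-0.006,0.067],[-0.003,-0.006,0.067],[-0.003,-0.006,0.067],[-0.003,-0.006,0.067],[-0.003,-0.006,0.067]],"delta_rot":[[0,0,0],[0,0,0],[0,0,0],[0,0,0],[0,0,0],[0,0,0],[0,0,0],[0,0,0]],"jaw":[0.085,0.085,0.085,0.085,0.025,0.025,0.025,0.025]}'
python3 -m handwheel '{"dp":[[0,0,0],[0,0,0],[0,0,0],[0,0,-0.01],[0,0,-0.03],[0,0,-0.06],[0,0,-0.09],[0,0,-0.09]],"delta_rot":[[0,0,0],[0,0,0],[0,0,0],[0,0,0],[0,0,0],[0,0,0],[0,0,0],[0,0,0]],"jaw":[0.025,0.025,0.025,0.025,0.025,0.025,0.025,0.025]}'
python3 - <<'E'
from h import *
im,C=shot('w_held')
cv2.imwrite("pics/v6.png",cv2.convertScaleAbs(im[100:480,100:540],alpha=1.3,beta=10))
s=manip.observe();print(s["tcp_pos"],s["grip_force"]);goal((.4838,.0281,.12),-18.8)
E
```

```text
time: 4.2
tcp_pos: [0.5202, 0.3078, 0.0307]
eef_rot: [-0.001, 0.998, -0.061, 0.001]
force: [0.2, 1.7, 4.4]
finger_gap: 0.039
grip_force: 61.8
time: 5.2
tcp_pos: [0.5214, 0.3084, 0.1233]
eef_rot: [-0.002, 0.998, -0.061, 0.003]
force: [0.8, 0.2, -1.3]
finger_gap: 0.0393
grip_force: 61.2
[0.52001525 0.30760714 0.1211342 ] 61.16777300834656
dp [-0.0017, 0.2818, 0.0006] rot [-0.02, -0.03, 1.96]
```

View pics/v6.png

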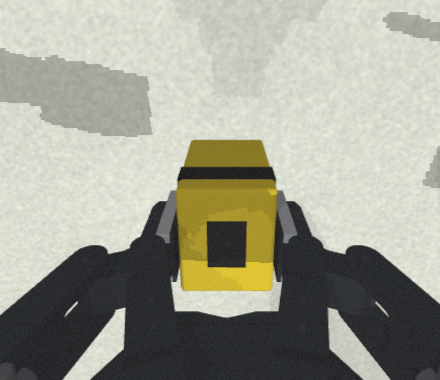

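Battery held squarely; mark at full-image (327,345), top face corners about (278,290),(376,288),(372,390),(283,390).

Run:
```python
from h import *
C=load('w_held');s=manip.observe();Rt=q2(s["eef_rot"]);t=s["tcp_pos"]
for p in [(327,345),(278,290),(376,288),(372,390),(283,390)]:
    print(np.round(Rt.T@(atz(C,p,t[2]+.0295)-t),4))
goal((.4838,.0281,.12),-18.8)
```

```text
[-0.0015 -0.001  -0.0295]
[ 0.0238 -0.02   -0.0294]
[ 0.0247  0.018  -0.0295]
[-0.0247  0.0186 -0.0296]
[-0.0249 -0.0201 -0.0295]
dp [-0.0017, 0.2818, 0.0006] rot [-0.02, -0.03, 1.96]
```

```bash
python3 -m handwheel '{"dp":[[0,0.02,0],[0,0.06,0],[-0.001,0.1,0],[-0.001,0.14,0],[-0.001,0.16,0],[-0.001,0.17,0],[-0.001,0.17,0],[-0.001,0.17,0]],"delta_rot":[[0,0,0.3],[0,0,0.6],[0,0,0.9],[0,0,1.2],[0,0,1.6],[0,0,1.9],[0,0,1.96],[0,0,1.96]],"jaw":[0.025,0.025,0.025,0.025,0.025,0.025,0.025,0.025]}'
python3 - <<'E'
from h import *
im,C=shot('w_dock')
cv2.imwrite("pics/v7.png",cv2.resize(cv2.convertScaleAbs(im[120:420,340:640],alpha=1.3,beta=10),None,fx=2,fy=2,interpolation=cv2.INTER_CUBIC))
s=manip.observe();print(s["tcp_pos"]);goal((.4838,.0281,.12),-18.8)
E
```

```text
time: 6.25
tcp_pos: [0.4975, 0.1393, 0.1193]
eef_rot: [-0.0, 0.987, -0.163, 0.0]
force: [0.4, 0.5, -1.6]
finger_gap: 0.039
grip_force: 61.2
[0.49751761 0.13939419 0.11937804]
dp [0.0227, 0.1098, -0.0007] rot [-0.0, -0.0, 0.01]
```

View pics/v7.png

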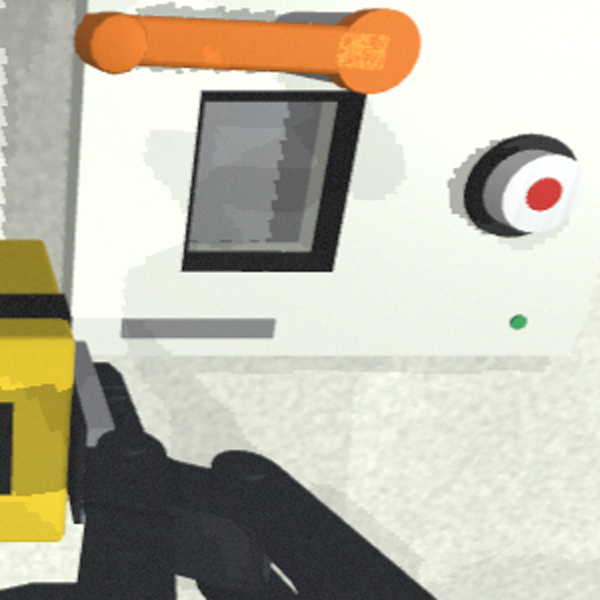

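Pocket mouth corners (crop): (203,91),(367,92),(332,271),(182,270); red dot (543,194); hinge top (380,50); knob top (113,42).

Run:
```python
from h import *
np.set_printoptions(precision=4,suppress=True)
T,S,W=cam("top"),cam("scene"),load("w_dock")
f=lambda x,y:(340+x/2-.25,120+y/2-.25)
c=np.array([atz(W,f(*p),.028) for p in [(203,91),(367,92),(332,271),(182,270)]]);e=np.roll(c,-1,0)-c
print(c.mean(0),np.linalg.norm(e,axis=1),np.degrees(np.arctan2(e[:,1],e[:,0])))
for n,a,b,w,z in [("dot",(344,321.3),(251,255.8),(543,194),.04),("knob",(280.5,269),(318,218.2),(113,42),.105),("hinge",(313.5,284.3),(293.2,236.6),(380,50),.079)]:
    print(n,*tri([(T,a),(S,b),(W,f(*w))]),atz(W,f(*w),z))
```

```text
[0.4842 0.0301 0.028 ] [0.0569 0.0669 0.057  0.0669] [-109.0946  161.0307   70.8531  -19.0671]
dot [ 0.4551 -0.056   0.0389] [np.float64(0.0012374950411341407), np.float64(0.0007885171633057619), np.float64(0.0008159190955163905)] [ 0.4555 -0.0543  0.04  ]
knob [0.5585 0.0835 0.104 ] [np.float64(0.0019643887211173933), np.float64(0.0006966188412824632), np.float64(0.0015666614805189393)] [0.5595 0.085  0.105 ]
hinge [0.531  0.0132 0.0797] [np.float64(0.0015863517066958155), np.float64(0.0008834364609821927), np.float64(0.0012764314350869083)] [0.5318 0.0139 0.079 ]
```

```bash
python3 -m handwheel '{"dp":[[0.005,0.02,0],[0.012,0.06,0],[0.02,0.09,0],[0.022,0.109,0],[0.022,0.109,0.02],[0.022,0.109,0.045],[0.022,0.109,0.055],[0.022,0.109,0.055]],"delta_rot":[[0,0,0],[0,0,0],[0,0,0],[0,0,0],[0,0,0],[0,0,0],[0,0,0],[0,0,0]],"jaw":[0.025,0.025,0.025,0.025,0.025,0.025,0.025,0.025]}'
python3 -c "
from h import *
goal((.484,.0285,.0385),-19)"
```

```text
time: 7.3
tcp_pos: [0.4824, 0.0287, 0.0637]
eef_rot: [0.0, 0.987, -0.163, -0.001]
force: [0.3, -0.8, -1.1]
finger_gap: 0.0391
grip_force: 61.1
dp [0.0016, -0.0003, 0.0252] rot [0.01, 0.02, 0.04]
```

```bash
python3 -m handwheel '{"dp":[[0.0015,0,0.004],[0.0015,0,0.008],[0.0015,0,0.012],[0.0015,0,0.016],[0.0015,0,0.02],[0.0015,0,0.023],[0.0015,0,0.025],[0.0015,0,0.025]],"delta_rot":[[0,0,0],[0,0,0],[0,0,0],[0,0,0],[0,0,0],[0,0,0],[0,0,0],[0,0,0]],"jaw":[0.025,0.025,0.025,0.025,0.025,0.025,0.025,0.025]}'
```

```text
time: 8.3
tcp_pos: [0.4842, 0.0277, 0.0391]
eef_rot: [0.0, 0.987, -0.163, -0.0]
force: [-0.7, 0.6, -2.3]
finger_gap: 0.0394
grip_force: 61.1
```

```bash
python3 -m handwheel '{"dp":[[0,0,0.001],[0,0,0.001],[0,0,0.001],[0,0,0.001],[0,0,-0.02],[0,0,-0.05],[0,0,-0.09],[0,0,-0.1]],"delta_rot":[[0,0,0],[0,0,0],[0,0,0],[0,0,0],[0,0,0],[0,0,0],[0,0,0],[0,0,0]],"jaw":[0.085,0.085,0.085,0.085,0.085,0.085,0.085,0.085]}'
python3 - <<'E'
from h import *
im,C=shot('w_seat'); t=manip.camera("top")[:,:,::-1]
b=np.hstack([im[120:440,140:500],cv2.resize(t[260:340,270:360],None,fx=4,fy=4,interpolation=cv2.INTER_CUBIC)])
cv2.imwrite("pics/v8.png",cv2.convertScaleAbs(b,alpha=1.3,beta=10))
print(manip.observe()["tcp_pos"]);goal((.5585,.0835,.14),68.6)
E
```

```text
time: 9.3
tcp_pos: [0.4866, 0.0278, 0.1424]
eef_rot: [-0.0, 0.987, -0.163, 0.003]
force: [0.5, 0.3, 0.3]
finger_gap: 0.0848
grip_force: 0.0
[0.48541154 0.02777104 0.14058239]
dp [0.0512, -0.0763, 0.0008] rot [0.01, -0.03, -14.56]
```

View pics/v8.png

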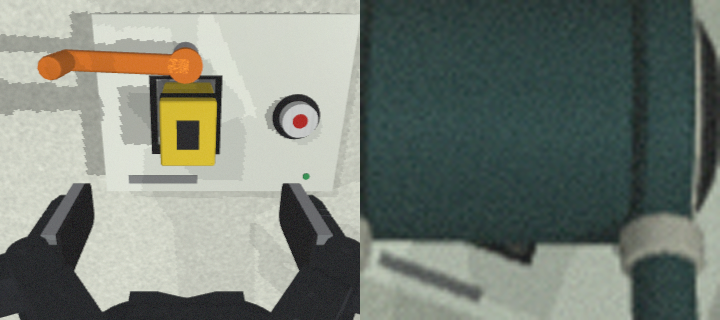

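```bash
python3 - <<'E'
from h import *
W=load("w_seat")
for p,z in [((328,255),.068),((192,188),.105),((326,184),.079),((440,241),.04)]: print(np.round(atz(W,p,z),4))
E
python3 -m handwheel '{"dp":[[0.005,-0.008,0],[0.012,-0.019,0],[0.02,-0.03,0],[0.03,-0.045,0],[0.04,-0.06,0],[0.048,-0.072,0],[0.051,-0.076,0],[0.051,-0.076,0]],"delta_rot":[[0,0,-1.75],[0,0,-3.5],[0,0,-5.25],[0,0,-7],[0,0,-8.75],[0,0,-10.5],[0,0,-12.25],[0,0,-14]],"jaw":[0.085,0.07,0.036,0.036,0.036,0.036,0.036,0.036]}'
python3 -c "
from h import *
print(manip.observe()['tcp_pos']);goal((.5585,.0835,.085),68.6)"
```

```text
[0.4828 0.0282 0.068 ]
[0.558  0.0813 0.105 ]
[0.5324 0.0128 0.079 ]
[ 0.4552 -0.0552  0.04  ]
time: 10.4
tcp_pos: [0.5559, 0.0834, 0.1367]
eef_rot: [-0.001, 0.841, 0.542, -0.002]
force: [0.9, 0.1, -0.4]
finger_gap: 0.0357
grip_force: 0.0
[0.55593498 0.08343224 0.13666812]
dp [0.0012, 0.0025, 0.0517] rot [-0.03, 0.02, -0.5]
```

```bash
python3 -m handwheel '{"dp":[[0.001,0.002,0],[0.001,0.002,0],[0.001,0.002,0.02],[0.001,0.002,0.04],[0.001,0.002,0.051],[0.001,0.002,0.051],[0.001,0.002,0.051],[0.001,0.002,0.051]],"delta_rot":[[0,0,-0.5],[0,0,-0.5],[0,0,-0.5],[0,0,-0.5],[0,0,-0.5],[0,0,-0.5],[0,0,-0.5],[0,0,-0.5]],"jaw":[0.036,0.036,0.036,0.036,0.036,0.024,0.024,0.024]}'
python3 - <<'E'
from h import *
s=manip.observe();t=np.array(s["tcp_pos"]);print(t)
h=np.array([.531,.0133]);R0=q2(s["eef_rot"])
for a in np.arange(0,101,10):
    th=np.radians(68.6+a);p=np.r_[h+.075*np.array([np.cos(th),np.sin(th)]),t[2]]
    print(a,np.round(R0.T@(p-t),4),np.round(-a/6,2))
E
```

```text
time: 11.4
tcp_pos: [0.5601, 0.0834, 0.0893]
eef_rot: [0.0, 0.828, 0.561, 0.001]
force: [0.1, -0.9, -0.5]
finger_gap: 0.0241
grip_force: 0.0
[0.56012789 0.08344646 0.08927323]
0 [-0.0009 -0.0015 -0.    ] 0.0
10 [-0.0022 -0.0145 -0.    ] -1.67
20 [-0.0056 -0.0271 -0.    ] -3.33
30 [-0.0113 -0.0389 -0.0001] -5.0
40 [-0.0188 -0.0496 -0.0001] -6.67
50 [-0.0281 -0.0588 -0.0001] -8.33
60 [-0.0389 -0.0662 -0.0001] -10.0
70 [-0.0508 -0.0717 -0.0002] -11.67
80 [-0.0634 -0.0749 -0.0002] -13.33
90 [-0.0765 -0.076  -0.0002] -15.0
100 [-0.0895 -0.0748 -0.0002] -16.67
```

```bash
python3 -m handwheel '{"dp":[[-0.002,-0.014,0],[-0.006,-0.027,0],[-0.011,-0.039,0],[-0.019,-0.05,0],[-0.028,-0.059,0],[-0.039,-0.066,0],[-0.051,-0.072,0],[-0.051,-0.072,0]],"delta_rot":[[0,0,-1.67],[0,0,-3.33],[0,0,-5],[0,0,-6.67],[0,0,-8.33],[0,0,-10],[0,0,-11.67],[0,0,-11.67]],"jaw":[0.024,0.024,0.024,0.024,0.024,0.024,0.024,0.024]}'
python3 - <<'E'
from h import *
s=manip.observe();t=np.array(s["tcp_pos"]);print(t)
h=np.array([.531,.0133]);R0=q2(s["eef_rot"])
for a in np.arange(70,111,5):
    th=np.radians(68.6+a);p=np.r_[h+.075*np.array([np.cos(th),np.sin(th)]),t[2]]
    print(a,np.round(R0.T@(p-t),4),np.round(-(a-70)/6,2))
E
```

```text
time: 12.4
tcp_pos: [0.4736, 0.0625, 0.089]
eef_rot: [0.001, 0.358, 0.934, 0.0]
force: [0.2, -0.4, -0.1]
finger_gap: 0.0241
grip_force: 0.0
[0.4736272  0.06248298 0.08902181]
70 [-0.0006  0.0011  0.    ] 0.0
75 [-0.0009 -0.0055 -0.    ] -0.83
80 [-0.0018 -0.012  -0.    ] -1.67
85 [-0.0033 -0.0183 -0.    ] -2.5
90 [-0.0053 -0.0246 -0.    ] -3.33
95 [-0.0079 -0.0306 -0.    ] -4.17
100 [-0.0109 -0.0364 -0.    ] -5.0
105 [-0.0145 -0.0418 -0.    ] -5.83
110 [-0.0185 -0.047  -0.    ] -6.67
```

```bash
python3 -m handwheel '{"dp":[[-0.001,-0.006,0],[-0.002,-0.012,0],[-0.003,-0.018,0],[-0.005,-0.025,0],[-0.007,-0.028,0],[-0.008,-0.031,0],[-0.0085,-0.032,0],[-0.0085,-0.032,0]],"delta_rot":[[0,0,-0.83],[0,0,-1.67],[0,0,-2.5],[0,0,-3.3],[0,0,-3.8],[0,0,-3.8],[0,0,-3.8],[0,0,-3.8]],"jaw":[0.024,0.024,0.024,0.024,0.024,0.024,0.024,0.024]}'
python3 -c "
from h import *
s=manip.observe();print(s['tcp_pos'],s['force']);goal((.482,-.1,.15),4)"
```

```text
time: 13.4
tcp_pos: [0.459, 0.0332, 0.0885]
eef_rot: [0.0, 0.165, 0.986, 0.0]
force: [0.3, 0.6, 1.1]
finger_gap: 0.0241
grip_force: 0.3
[0.45897616 0.03320609 0.08849093] [0.2684344  0.58072511 1.11699757]
dp [-0.0653, -0.1184, -0.0615] rot [0.01, -0.0, 26.16]
```

```bash
python3 -m handwheel '{"dp":[[0,-0.001,0],[0,-0.002,0],[0,-0.003,0],[0,-0.004,0],[0,-0.004,0],[0,-0.004,0],[0,-0.004,0],[0,-0.004,0]],"delta_rot":[[0,0,0],[0,0,0],[0,0,0],[0,0,0],[0,0,0],[0,0,0],[0,0,0],[0,0,0]],"jaw":[0.024,0.024,0.024,0.024,0.024,0.024,0.024,0.024]}'
```

```text
time: 14.4
tcp_pos: [0.4585, 0.0321, 0.0886]
eef_rot: [0.001, 0.166, 0.986, 0.003]
force: [3.0, 12.1, -1.5]
finger_gap: 0.024
grip_force: 6.4
```

```bash
python3 -m handwheel '{"dp":[[0,0.003,0],[0,0.006,0],[0,0.006,-0.03],[0,0.006,-0.065],[0,0.006,-0.065],[0,0.006,-0.065],[0,0.006,-0.065],[0,0.006,-0.065]],"delta_rot":[[0,0,0],[0,0,0],[0,0,0],[0,0,0],[0,0,1.7],[0,0,3.4],[0,0,5.1],[0,0,6.8]],"jaw":[0.024,0.024,0.024,0.024,0.085,0.085,0.085,0.085]}'
python3 - <<'E'
from h import *
shot('w_shut')
print(manip.observe()["tcp_pos"]);goal((.4835,-.357,.16),94)
E
```

```text
time: 15.4
tcp_pos: [0.4587, 0.0346, 0.153]
eef_rot: [-0.0, 0.501, 0.865, -0.001]
force: [0.2, -0.3, 0.4]
finger_gap: 0.0852
grip_force: 0.0
[0.45875809 0.03464969 0.15300078]
dp [-0.3528, -0.1719, -0.0067] rot [-0.01, 0.0, 4.26]
```

```bash
python3 -m handwheel '{"dp":[[-0.04,-0.02,-0.007],[-0.09,-0.045,-0.007],[-0.14,-0.07,-0.007],[-0.19,-0.095,-0.007],[-0.24,-0.12,-0.007],[-0.29,-0.145,-0.007],[-0.33,-0.162,-0.007],[-0.353,-0.172,-0.007]],"delta_rot":[[0,0,0.6],[0,0,1.2],[0,0,1.8],[0,0,2.4],[0,0,3],[0,0,3.6],[0,0,4.26],[0,0,4.26]],"jaw":[0.085,0.085,0.085,0.085,0.085,0.085,0.085,0.085]}'
python3 -m handwheel '{"dp":[[0,0,0],[0,0,0],[0,0,0],[0,0,0],[0,0,0],[0,0,0],[0,0,0],[0,0,0]],"delta_rot":[[0,0,0],[0,0,0],[0,0,0],[0,0,0],[0,0,0],[0,0,0],[0,0,0],[0,0,0]],"jaw":[0.085,0.085,0.085,0.085,0.085,0.085,0.085,0.085]}'
python3 - <<'E'
from h import *
im,C=shot('w_pen2')
a=cv2.imread("pics/w_shut.png")
t=manip.camera("top")[:,:,::-1]
u=np.vstack([cv2.resize(a[100:420,140:500],None,fx=.5,fy=.5),cv2.resize(t[240:345,270:360],(180,210))])
v=cv2.resize(im[140:335,226:426],None,fx=2,fy=2,interpolation=cv2.INTER_CUBIC)[:370]
b=np.hstack([v,u]) ;cv2.imwrite("pics/v9.png",cv2.convertScaleAbs(b,alpha=1.3,beta=10))
print(manip.observe()["tcp_pos"]);goal((.4835,-.357,.071),94)
E
```

```text
time: 16.45
tcp_pos: [0.4879, -0.3586, 0.1599]
eef_rot: [-0.0, 0.677, 0.736, -0.0]
force: [-0.4, 0.0, 0.1]
finger_gap: 0.0851
grip_force: 0.0
time: 17.45
tcp_pos: [0.4883, -0.3565, 0.1603]
eef_rot: [-0.0, 0.678, 0.735, 0.0]
force: [-0.3, 1.1, 0.8]
finger_gap: 0.0848
grip_force: 0.0
[ 0.48830931 -0.35659937  0.16027197]
dp [-0.0, -0.0048, 0.0893] rot [-0.0, -0.0, 0.11]
```

View pics/v9.png

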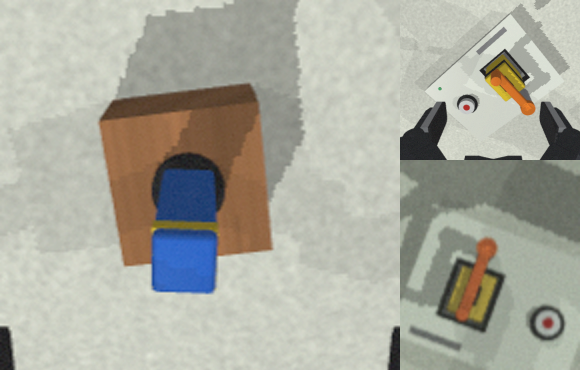

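Handle top corners at crop (153,232),(217,229),(215,293),(152,291); lever lies across the battery on the right insets: shut.

Run:
```python
from h import *
np.set_printoptions(precision=4,suppress=True)
W=load("w_pen2");P=load("w_pen");f=lambda x,y:(226+x/2-.25,140+y/2-.25)
c=np.array([atz(W,f(*p),.12) for p in [(153,232),(217,229),(215,293),(152,291)]]);e=np.roll(c,-1,0)-c
print(c.mean(0),np.linalg.norm(e,axis=1),np.degrees(np.arctan2(e[:,1],e[:,0])))
print(tri([(cam("top"),(494.4,310.8)),(cam("scene"),(160.8,306)),(P,(454,244)),(W,f(184,261))]))
goal((.483,-.3575,.071),94)
```

```text
[ 0.4827 -0.356   0.12  ] [0.019  0.0212 0.0193 0.0195] [   7.5497  -86.5396 -177.3696   92.4103]
(array([ 0.4825, -0.3578,  0.1169]), [np.float64(0.0015604335349042038), np.float64(0.0006163376611923534), np.float64(0.0003973026758385469), np.float64(0.0006359635361146218)])
dp [-0.0005, -0.0054, 0.0893] rot [-0.0, -0.0, 0.11]
```

```bash
python3 -m handwheel '{"dp":[[0,-0.005,0],[0,-0.005,0.03],[0,-0.005,0.06],[0,-0.005,0.085],[0,-0.005,0.089],[0,-0.005,0.089],[0,-0.005,0.089],[0,-0.005,0.089]],"delta_rot":[[0,0,0],[0,0,0],[0,0,0],[0,0,0],[0,0,0],[0,0,0],[0,0,0],[0,0,0]],"jaw":[0.085,0.085,0.085,0.085,0.085,0.05,0.01,0.01]}'
python3 -m handwheel '{"dp":[[0,0,0],[0,0,0],[0,0,0],[0,0,0],[0,0,0],[0,0,0],[0,0,0],[0,0,0]],"delta_rot":[[0,0,0],[0,0,0],[0,0,0],[0,0,0],[0,0,0],[0,0,0],[0,0,0],[0,0,0]],"jaw":[0.01,0.01,0.01,0.01,0.01,0.01,0.01,0.01]}'
```

```text
time: 18.55
tcp_pos: [0.4841, -0.3575, 0.0726]
eef_rot: [0.001, 0.678, 0.735, 0.0]
force: [0.7, 0.1, 0.2]
finger_gap: 0.0318
grip_force: 0.0
time: 19.55
tcp_pos: [0.484, -0.3574, 0.0723]
eef_rot: [0.001, 0.678, 0.735, 0.0]
force: [-0.3, 0.9, 7.0]
finger_gap: 0.0192
grip_force: 58.8
```

```bash
python3 -m handwheel '{"dp":[[0,0,-0.01],[0,0,-0.03],[0,0,-0.055],[0,0,-0.08],[0,0,-0.1],[0,0,-0.11],[0,0,-0.11],[0,0,-0.11]],"delta_rot":[[0,0,0],[0,0,0],[0,0,0],[0,0,0],[0,0,0],[0,0,0],[0,0,0],[0,0,0]],"jaw":[0.01,0.01,0.01,0.01,0.01,0.01,0.01,0.01]}'
python3 -c "
from h import *
s=manip.observe();print(s['tcp_pos'],s['finger_gap']);goal((.4555,-.0555,.15),94)"
```

```text
time: 20.55
tcp_pos: [0.4827, -0.3565, 0.1802]
eef_rot: [-0.001, 0.678, 0.735, -0.0]
force: [0.3, 0.7, -1.2]
finger_gap: 0.0194
grip_force: 58.5
[ 0.48274843 -0.35645434  0.18017406] 0.01938809235720242
dp [0.3021, -0.0026, 0.0306] rot [-0.01, -0.01, 0.11]
```

```bash
python3 -m handwheel '{"dp":[[0.02,0,0],[0.065,0,0],[0.115,0,0],[0.165,0,0.01],[0.215,-0.001,0.02],[0.26,-0.002,0.03],[0.29,-0.003,0.03],[0.302,-0.003,0.03]],"delta_rot":[[0,0,0],[0,0,0],[0,0,0],[0,0,0],[0,0,0],[0,0,0],[0,0,0],[0,0,0]],"jaw":[0.01,0.01,0.01,0.01,0.01,0.01,0.01,0.01]}'
python3 -m handwheel '{"dp":[[0,0,0],[0,0,0],[0,0,0.01],[0,0,0.02],[0,0,0.03],[0,0,0.03],[0,0,0.03],[0,0,0.03]],"delta_rot":[[0,0,0],[0,0,0],[0,0,0],[0,0,0],[0,0,0],[0,0,0],[0,0,0],[0,0,0]],"jaw":[0.01,0.01,0.01,0.01,0.01,0.01,0.01,0.01]}'
python3 - <<'E'
from h import *
im,C=shot('w_tip');s=manip.camera("scene")[:,:,::-1];t=manip.camera("top")[:,:,::-1]
cv2.imwrite("pics/tip_scene.png",s);cv2.imwrite("pics/tip_top.png",t)
a=cv2.resize(im[180:400,226:426],None,fx=2,fy=2,interpolation=cv2.INTER_CUBIC)
c=cv2.resize(s[200:280,225:295],(350,400),interpolation=cv2.INTER_CUBIC);c=cv2.copyMakeBorder(c,0,40,0,0,cv2.BORDER_CONSTANT)
cv2.imwrite("pics/v10.png",cv2.convertScaleAbs(np.hstack([a,c]),alpha=1.3,beta=10))
s=manip.observe();print(s["tcp_pos"],s["force"])
E
```

```text
time: 21.55
tcp_pos: [0.4542, -0.0539, 0.1503]
eef_rot: [-0.001, 0.677, 0.736, -0.0]
force: [0.8, -0.4, -1.1]
finger_gap: 0.0195
grip_force: 58.5
time: 22.55
tcp_pos: [0.4562, -0.0562, 0.1217]
eef_rot: [0.0, 0.678, 0.735, 0.0]
force: [0.7, -0.3, 0.4]
finger_gap: 0.0193
grip_force: 58.5
[ 0.45608602 -0.05616927  0.12166969] [-0.57770415 -0.18935271 -0.74342723]
```

View pics/v10.png

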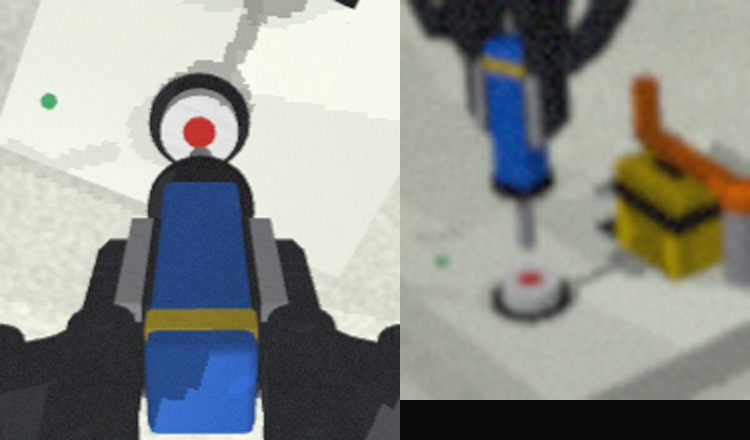

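Wrist: red dot at crop (199,132), steel tip end about (200,147) just above the flange; scene: tip end (528,245), dot (531,279) in the right inset.

Run:
```python
from h import *
np.set_printoptions(precision=4,suppress=True)
W=load("w_tip");S=cam("scene");T=cam("top");f=lambda x,y:(226+x/2-.25,180+y/2-.25)
print("tip",tri([(S,(250.6,249)),(W,f(200,147))]),atz(W,f(200,147),.0594),atz(S,(250.6,249),.0594))
print("dot",tri([(S,(251.2,255.8)),(W,f(199,132)),(T,(344,321.3))]),atz(W,f(199,132),.04),atz(S,(251.2,255.8),.04))
W2=load("w_tip")
print("handle top",atz(W,f(201,383),.0594+.11))
s=manip.observe();print(s["tcp_pos"]);goal((.4555,-.0555,.1),94)
```

```text
tip (array([ 0.4549, -0.0538,  0.0573]), [np.float64(0.00029846206027354726), np.float64(0.000298462060273399)]) [ 0.4551 -0.0528  0.0594] [ 0.4566 -0.0564  0.0594]
dot (array([ 0.4553, -0.0559,  0.039 ]), [np.float64(0.0010153165062095448), np.float64(0.000785409369925231), np.float64(0.0013743923129142406)]) [ 0.4549 -0.0548  0.04  ] [ 0.4569 -0.0562  0.04  ]
handle top [ 0.4553 -0.0532  0.1694]
[ 0.4561 -0.0562  0.1217]
dp [0.0007, -0.0005, 0.0217] rot [0.01, 0.0, 0.11]
```

```bash
python3 -m handwheel '{"dp":[[-0.001,0,0.004],[-0.001,0,0.009],[-0.001,0,0.013],[-0.001,0,0.016],[-0.001,0,0.017],[-0.001,0,0.018],[-0.001,0,0.018],[-0.001,0,0.018]],"delta_rot":[[0,0,0],[0,0,0],[0,0,0],[0,0,0],[0,0,0],[0,0,0],[0,0,0],[0,0,0]],"jaw":[0.01,0.01,0.01,0.01,0.01,0.01,0.01,0.01]}'
python3 -m handwheel '{"dp":[[0,0,0.0005],[0,0,0.001],[0,0,0.0015],[0,0,0.002],[0,0,0.0025],[0,0,0.003],[0,0,0.003],[0,0,0.003]],"delta_rot":[[0,0,0],[0,0,0],[0,0,0],[0,0,0],[0,0,0],[0,0,0],[0,0,0],[0,0,0]],"jaw":[0.01,0.01,0.01,0.01,0.01,0.01,0.01,0.01]}'
python3 -c "
from h import *
F=[]
for i in range(6): F.append(manip.observe()['force'][2]); manip.camera('top')
print(F,manip.observe()['tcp_pos'])"
```

```text
time: 23.7
tcp_pos: [0.456, -0.0572, 0.1034]
eef_rot: [0.0, 0.678, 0.735, 0.0]
force: [0.4, -0.4, -0.9]
finger_gap: 0.0195
grip_force: 58.5
time: 24.7
tcp_pos: [0.4559, -0.0572, 0.1004]
eef_rot: [0.0, 0.678, 0.735, 0.0]
force: [-0.5, 0.7, 0.5]
finger_gap: 0.0192
grip_force: 58.6
[np.float64(0.5197959231484366), np.float64(1.1914662325203895), np.float64(0.44034843658480494), np.float64(1.3192223176398346), np.float64(0.9749417496828768), np.float64(1.3135335643725201)] [ 0.45592115 -0.05716247  0.10032288]
```

```bash
python3 -m handwheel '{"dp":[[0,0,0.0005],[0,0,0.001],[0,0,0.0015],[0,0,0.002],[0,0,0.0025],[0,0,0.003],[0,0,0.003],[0,0,0.003]],"delta_rot":[[0,0,0],[0,0,0],[0,0,0],[0,0,0],[0,0,0],[0,0,0],[0,0,0],[0,0,0]],"jaw":[0.01,0.01,0.01,0.01,0.01,0.01,0.01,0.01]}'
python3 - <<'E'
from h import *
F=[]
for i in range(20): F.append(manip.observe()['force']); manip.camera('top')
F=np.array(F);s=manip.observe();print(F.mean(0),F.std(0),s['tcp_pos'],s['eef_rot'],s['finger_gap'])
im,C=shot('w_end')
hsv=cv2.cvtColor(im,cv2.COLOR_BGR2HSV);m=cv2.inRange(hsv,(0,120,80),(8,255,255))[200:300,280:380]
ys,xs=np.nonzero(m);print(len(xs),xs.mean()+280,ys.mean()+200,ys.min()+200,ys.max()+200, px(C,(.4553,-.0559,.035)))
E
```

```text
time: 26.0
tcp_pos: [0.4559, -0.0572, 0.0974]
eef_rot: [0.0, 0.678, 0.735, 0.0]
force: [-0.8, 0.4, 3.1]
finger_gap: 0.0197
grip_force: 58.8
[-0.30750805  0.1549386   2.91523327] [0.39926385 0.56010569 0.54032461] [ 0.45592043 -0.05715773  0.09729825] [3.68476568e-05 6.77704078e-01 7.35334740e-01 3.70348781e-05] 0.019584290435475996
115 325.6347826086957 251.74782608695654 247 258 [326.23214243 256.24353089]
```

```bash
python3 -c "
from bench import manip
print(manip.sign_off())"
```

```text
the job is handed in; nothing more can be done
None
```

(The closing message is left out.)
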